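# Square the garnish board up to its locating pegs

## Task

The white cutting board on the garnish station has been left askew. Turn it back square by pushing it along the deck (its back left corner can pivot on the blue pegs) until its back short edge lies against both back pegs and its left long edge against the side peg. Do not lift or tip the board, and leave the jigger, shaker and bottle standing where they are.

Things in the scene. Friction and masses are not known exactly. Their poses are not given: they have to be found in the camera images.
- station: Fixed garnish station: flat grey metal deck, top 20 mm above the counter, with three blue pegs; behind it a 98 mm high cold rail with pans. Origin: at z = 0 under the middle of the board's home place; x points to the back (the pans), y to the left. The deck spans x -215 to +150, y -300 to +300 mm; the rail's front is at x +152. Board home: its middle at x = 0, y = 0, long side along x.
- back_peg_left (a point): Left back peg: fixed upright blue peg, 20 mm diameter, 22 mm high, standing on the deck; point on its axis at deck height. In the station frame it is at x +125, y +40 mm.
- back_peg_right (a point): Right back peg: fixed upright blue peg, 20 mm diameter, 22 mm high, standing on the deck; point on its axis at deck height. In the station frame it is at x +125, y -40 mm.
- side_peg (a point): Side peg: fixed upright blue peg, 20 mm diameter, 22 mm high, standing on the deck; point on its axis at deck height. In the station frame it is at x +85, y +85 mm.
- board: White plastic cutting board 230 x 150 x 15 mm, about 0.5 kg, loose and flat on the deck; slides under 2 to 5 N. Origin: underside of its back left corner; it fills x -230 to 0 (x points to the back edge), y -150 to 0, z 0 to 15 mm. Its yaw equals the station's when square; it starts 17 to 35 degrees clockwise from above (front end swung left), back left corner 2 to 5 cm short of home.
- back_left_corner (a point): Back left corner of the board, half-way up its thickness (7.5 mm above its underside). When home: x = +115, y = +75 mm in the station frame.
- back_right_corner (a point): Back right corner of the board, half-way up its thickness. When home: x = +115, y = -75 mm in the station frame.
- board_center (a point): Middle of the board, half-way up its thickness.
- jigger_mid (a point): Bystander: steel hourglass measuring cup, 45 mm diameter, 82 mm high, standing on the deck to one side of the board; point on its axis half-way up (41 mm).
- shaker_mid (a point): Bystander: steel cocktail shaker, 88 mm diameter, 203 mm high, standing on the deck to one side of the board; point on its axis about half-way up (100 mm).
- syrup_bottle_mid (a point): Bystander: green glass bottle with a pourer, 68 mm diameter, 287 mm high, standing on the deck to one side of the board; point on its axis 110 mm up.

How it is judged:
By the outcome, as a careful person would: the job done as asked, in the order asked, and still so for the second after the job is handed in, with the robot touching nothing.
It also fails if it takes over 64 s, if anything falls off the work surface, if the arm or the gripper's body presses on something with over 40 N, if the wrist force passes 120 N, or if a joint passes its speed limit or range.

## Robot

A 6-joint arm with a two-finger parallel gripper is mounted at the origin on the work surface. World frame = base frame: x ahead of the robot, y to its left, z up, the work surface at z = 0. Lengths are in m, angles in rad, forces in N, time in s.
With the tool pointing down it reaches from about 0.425 to 0.925 m from the base axis. Payload 12.5 kg.
Tool frame: the origin (TCP) lies on the centre line of the jaws, within the pads' length; the fingertips stand 14 mm ahead of it and the grasp point (between the pads) lies 5 mm behind it; x points along the fingers, y is the direction in which the jaws open and shut, and the axes are right-handed (so a half turn about x gives the same grasp; the last joint's range is limited). The gripper opens to 85 mm and grips with 20 to 120 N. Pads are 22 mm wide; open, the fingers measure 114 mm over their backs; the gripper's body (76 mm by 85 mm) begins 54 mm behind the grasp point. The pads swing forward as they close: fully open they stand 13 mm farther back than shut.
Start: joints at [1.076, 0.491, 1.559, -0, 1.092, -0.106], TCP at [0.237, 0.578, 0.245] pointing down, gripper open.
Joint ranges: [-3.1, 3.1], [-0.84, 2.19], [0.05, 2.79], [-1.13, 4.28], [0.06, 2.93], [-2.69, 2.69]. Speed limits (rad/s): [2.22, 2.22, 2.79, 3.14, 3.14, 3.14].

## Interface

Orientations are given as [roll, pitch, yaw] about the fixed x, y, z axes, in that order (R = Rz(yaw) Ry(pitch) Rx(roll)).
In Python, from rig import telemetry, viewer, robot gives the robot as it stands.
- The arm moves only by the tool step_arm, never from a script. Its argument "increments" is a list of rows, each a list of 4 numbers: the shift along the tool's x, y, z in mm, then the turn about the tool's x in degrees. In form: [[x, y, z, roll], ...]. A call has 1 to 5 rows; each row shifts and turns the commanded pose from where the row before left it, along the tool's axes as they then stand; what a row does not reach is not made up. A row lasts 1/10 s, in which the tool goes at most 50 mm and 8.59 degrees, less where a joint would pass 70% of its speed; a pose out of reach is approached as far as the arm can. A call is refused whole if a number of a shift passes 50 or a number of a turn 8.59, either way. A call with a gripper value outside its range is refused whole. "jaw" is the closure in counts, from 0 (fully open) to 255 (shut), set as the call begins (left out, the last holds). The fingers move at their own pace and stop on an object; "squeeze" is the grip in N (left out, the last holds). Time passes only in rows, so rows that do not move let the fingers close. It gives the time, the measured TCP pose, the force and the opening at its end, in the units of the state.
- telemetry.observe(): the state, without advancing time (a new reading comes with each control period).
- viewer.camera(name): name is "side" or "top" or "wrist"; returns the picture (420x560x3 uint8, blue, green, red); there is no depth.
- viewer.camera_info(name): a dict with "vertical_fov" (degrees; the focal length in pixels is half the picture's height over the tangent of half this angle, whatever the lens; pixels are square), "cx", "cy" (the principal point, pixels), "eye" and "rotation" of the camera in the world. Camera axes: x right, y up, looking along -z (the intrinsics and any distortion apply to the point x, -y, -z); pixel columns grow to the right and rows downward; lengths in m; the calibration is good to about 2 mm. A picture is of the moment at which its call begins: read the wrist's pose just before it. camera_info takes no time and is no camera call; for the wrist camera it gives the pose at the moment of the call.
- robot.sign_off(): hands the job in, once; it reports no verdict.
The state is a dict: "t": time; "joint_positions": joint angles; "dq": joint speeds; "joint_torque": joint torques, N m; "ee_pos": TCP position; "tcp_rot": TCP orientation; "contact_force": force on the tool from outside, world axes, zero at the start; "torque": the same for the moment, N m; "opening": finger opening in m.
Only numpy, scipy, OpenCV 4.12 (cv2) and the standard library are available. Lean on these libraries where they do the work, as an engineer would, in place of code of your own. Each camera call takes 0.05 s, during which the arm holds its last target.

## Working session

There is one attempt and no reset: what is moved stays moved. The work goes in short steps, Python scripts to look and compute and a tool call to move; the robot and the scene stay as the last step left them, time stands still between calls to the robot, and variables do not carry over. Pictures are saved under pics/ and viewed, and the job is handed in when it is done.

Besides the shell and the picture viewer there is one more tool, called after "Request:" as a command line: name --pt "numbers of a row" for each row, then --argument value for the rest. step_arm: Moves the arm, as the interface text tells. Its arguments: {"type":"object","properties":{"increments":{"type":"array"},"jaw":{"type":"number"},"squeeze":{"type":"number"}},"required":["increments"]}

```bash
mkdir -p pics; ls
python3 - <<'E'
from rig import telemetry, viewer, robot
import cv2
s=telemetry.observe(); print({k:s[k] for k in('t','ee_pos','tcp_rot','contact_force','opening')})
for n in('top','side'):
    cv2.imwrite(f'pics/{n}0.png',viewer.camera(n)); print(n,viewer.camera_info(n))
E
```

```text
pics
{'t': 0.0, 'ee_pos': array([0.23679779, 0.57818291, 0.24471931]), 'tcp_rot': array([-1.69070252,  1.56966944, -2.07949726]), 'contact_force': array([-0.17330383,  0.65106422,  0.31460905]), 'opening': 0.08565117266635143}
top {'vertical_fov': 55.786969656884125, 'cx': 278.0121043230404, 'cy': 206.40932872481807, 'eye': array([0.63573902, 0.01451469, 0.91068206]), 'rotation': array([ 4.65015265e-02,  8.93303053e-04, -1.57310065e+00])}
side {'vertical_fov': 56.56867630241631, 'cx': 277.07482384443483, 'cy': 213.19397313892807, 'eye': array([0.60369805, 0.59706508, 0.64366472]), 'rotation': array([ 0.80391787,  0.00631823, -3.04296745])}
```

View pics/top0.png

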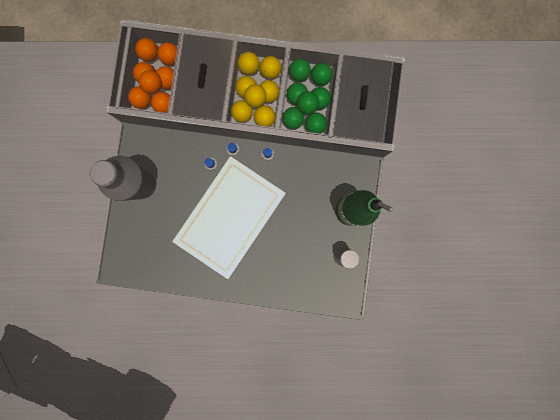

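View pics/side0.png

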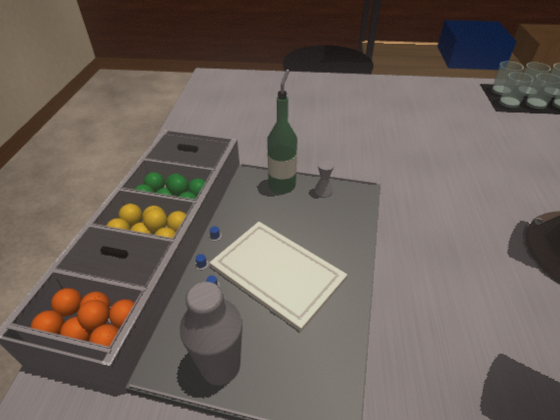

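The top view shows the pegs at (232,148), (268,153) and (210,163). The board corners are at about (231,158), (285,193), (228,278) and (174,241). The shaker is on the left, the bottle and jigger on the right.

```bash
cat > h.py <<'E'
import numpy as np, cv2
from scipy.spatial.transform import Rotation as R
from rig import telemetry, viewer, robot
def ray(n,uv,info=None):
    i=info or viewer.camera_info(n); f=210/np.tan(np.radians(i['vertical_fov']/2))
    uv=np.atleast_2d(uv).astype(float)
    d=np.c_[(uv[:,0]-i['cx'])/f,-(uv[:,1]-i['cy'])/f,-np.ones(len(uv))]
    return np.array(i['eye']),d@R.from_euler('xyz',i['rotation']).as_matrix().T
def onz(n,uv,z,info=None):
    e,d=ray(n,uv,info); return e+d*((z-e[2])/d[:,2])[:,None]
def quad(mask):
    cs,_=cv2.findContours(mask,cv2.RETR_EXTERNAL,cv2.CHAIN_APPROX_NONE)
    c=max(cs,key=cv2.contourArea)
    c=cv2.convexHull(c); 
    return c,cv2.minAreaRect(c)
def measure(n):
    im=viewer.camera(n); hsv=cv2.cvtColor(im,cv2.COLOR_BGR2HSV)
    b=cv2.inRange(hsv,(100,120,50),(130,255,255))
    k,l,st,ce=cv2.connectedComponentsWithStats(b)
    pegs=[(tuple(ce[j].round(1)),int(st[j,4])) for j in range(1,k) if st[j,4]>8]
    w=cv2.inRange(hsv,(0,0,150),(179,90,255)); w=cv2.morphologyEx(w,cv2.MORPH_CLOSE,np.ones((5,5)))
    cs,_=cv2.findContours(w,cv2.RETR_EXTERNAL,cv2.CHAIN_APPROX_NONE)
    c=max(cs,key=cv2.contourArea)
    return im,pegs,c
E
python3 - <<'E'
from h import *
for n in('top','side'):
    im,pegs,c=measure(n); print(n,pegs)
    a=cv2.approxPolyDP(c,8,True)[:,0]; print(a.tolist(),cv2.contourArea(c))
    print('pegs',onz(n,[p[0] for p in pegs if p[1]<300],.040).round(4).tolist())
    P=onz(n,a,.035); print('board',P.round(4).tolist(), np.linalg.norm(P-np.roll(P,1,0),axis=1).round(4))
# full-contour rect in world (top)
    Q=onz(n,c[:,0],.035)[:,:2]
    r=cv2.minAreaRect((Q*1000).astype(np.float32)); print(r, cv2.boxPoints(r).round(1).tolist())
E
```

```text
top [((np.float64(231.6), np.float64(147.1)), 59), ((np.float64(267.2), np.float64(152.0)), 63), ((np.float64(209.0), np.float64(162.3)), 63)]
[[236, 144], [172, 241], [226, 278], [285, 193], [237, 161]] 6940.5
pegs [[0.8079, 0.1176, 0.04], [0.7968, 0.0388, 0.04], [0.7741, 0.1674, 0.04]]
board [[0.8158, 0.1084, 0.035], [0.6008, 0.2487, 0.035], [0.5197, 0.1295, 0.035], [0.7062, -0.0003, 0.035], [0.7777, 0.1061, 0.035]] [0.0382 0.2567 0.1442 0.2272 0.1282]
((668.235595703125, 120.44842529296875), (160.5693359375, 258.2051696777344), 56.03102493286133) [[516.2999877929688, 126.0], [730.4000244140625, -18.299999237060547], [820.2000122070312, 114.9000015258789], [606.0, 259.20001220703125]]
side [((np.float64(479.5), np.float64(44.2)), 2661), ((np.float64(214.0), np.float64(229.5)), 44), ((np.float64(200.0), np.float64(258.0)), 55), ((np.float64(211.5), np.float64(278.7)), 49)]
[[257, 222], [210, 263], [302, 327], [346, 273]] 7100.0
pegs [[0.7986, 0.0365, 0.04], [0.8096, 0.1164, 0.04], [0.7756, 0.1641, 0.04]]
board [[0.7109, 0.0007, 0.035], [0.7884, 0.1231, 0.035], [0.5991, 0.2464, 0.035], [0.5204, 0.1227, 0.035]] [0.2263 0.1449 0.226  0.1466]
((654.5987548828125, 122.56967163085938), (150.17984008789062, 230.3677520751953), 56.13883972167969) [[517.0999755859375, 124.4000015258789], [708.4000244140625, -4.0], [792.0999755859375, 120.69999694824219], [600.7999877929688, 249.10000610351562]]
```

```bash
cat >> h.py <<'E'
PSI=np.arctan2(-(0.8087-0.7977),0.1170-0.0377); XS=np.array([np.cos(PSI),np.sin(PSI)]); YS=np.array([-np.sin(PSI),np.cos(PSI)])
O=np.array([0.80320,0.07735])-0.125*XS
def tost(p): p=np.atleast_2d(p)[:,:2]-O; return 1000*np.c_[p@XS,p@YS]
def tow(s): s=np.atleast_2d(s)/1000.; return O+s[:,:1]*XS+s[:,1:]*YS
def tool():
    s=telemetry.observe(); M=R.from_euler('xyz',s['tcp_rot']).as_matrix(); return s,M
def plan(xs,ys,z,yawst=None):
    """tool shift (mm) to station xs,ys(mm), z(mm); roll to make tool y along station angle yawst deg"""
    s,M=tool(); w=tow([xs,ys])[0]; d=np.r_[w,z/1000]-s['ee_pos']
    out=(M.T@d*1000).round(1)
    ang=np.degrees(np.arctan2(M[1,1],M[0,1])-PSI)
    print('t',round(s['t'],2),'TCPst',tost(s['ee_pos']).round(1),'z',(s['ee_pos'][2]*1000).round(1),'F',s['contact_force'].round(1),'toolY ang st',ang.round(2),'down',M[:,0].round(3),'shift',out)
E
python3 - <<'E'
from h import *
print(np.degrees(PSI),O)
print('jig',tost(onz('top',[349,259],.102)),'jig base',tost(onz('side',[324,191],.022)))
print('shaker',tost(onz('top',[103,172],.223)),'bottle base',tost(onz('side',[283,186],.025)),tost(onz('top',[376,206],.29)))
print('TCP');plan(-60,150,150)
E
```

```text
-7.897317390746427 [0.67938551 0.09452477]
jig [[ -81.38338963 -236.49811652]] jig base [[ -82.15258966 -240.72533157]]
shaker [[ 17.67124488 230.04272495]] bottle base [[  18.58487177 -233.01058064]] [[  17.66611619 -232.74435652]]
TCP
t 0.2 TCPst [[-504.8  418.3]] z 245.0 F [-0.   0.7  0.1] toolY ang st 75.62 down [-0.    -0.001 -1.   ] shift [  95.  -149.4  497.5]
```

Run:
```python
from h import *
plan(-70,155,100)
```

```text
t 0.2 TCPst [[-504.8  418.3]] z 245.0 F [-0.   0.7  0.1] toolY ang st 75.62 down [-0.    -0.001 -1.   ] shift [ 145.  -147.   486.6]
```

Request:
step_arm --pt "10 -14 48 0" --pt "10 -14 48 0" --pt "10 -15 48 0" --pt "10 -15 48 0" --pt "10 -15 48 0" --jaw 255

```text
t: 0.7
ee_pos: [0.4281, 0.422, 0.196]
tcp_rot: [1.66, 1.571, 1.271]
contact_force: [0.2, 1.0, 0.4]
opening: 0.0126
```

Request:
step_arm --pt "10 -15 48 0" --pt "10 -15 48 0" --pt "10 -15 48 0" --pt "10 -15 48 0" --pt "10 -15 48 0"

```text
t: 1.2
ee_pos: [0.6171, 0.2655, 0.1472]
tcp_rot: [3.084, 1.571, 2.695]
contact_force: [-0.2, 1.6, 1.4]
opening: 0.0003
```

Run:
```python
from h import *
plan(-70,155,60)
cv2.imwrite('pics/s1.png',viewer.camera('side'))
```

```text
t 1.2 TCPst [[-85.1 160.8]] z 147.2 F [-0.2  1.6  1.4] toolY ang st 75.62 down [-0.  0. -1.] shift [87.2 -1.8 16.1]
```

View pics/s1.png

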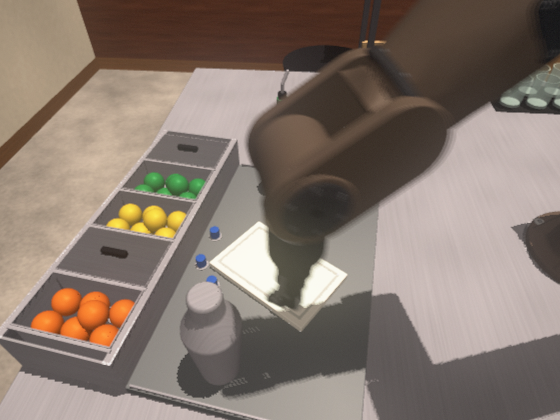

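The side view shows the closed fingers at about (285,302), above the board's left edge and clear of the shaker. I'll lower them beside the edge.

Request:
step_arm --pt "20 0 10 0" --pt "20 0 0 0" --pt "20 0 0 0" --pt "20 0 0 0" --pt "0 0 0 0"

```text
t: 1.75
ee_pos: [0.6238, 0.2628, 0.0649]
tcp_rot: [-2.468, 1.566, -2.857]
contact_force: [-1.0, -1.2, 0.8]
opening: -0.0002
```

Run:
```python
from h import *
plan(-70,155,38)
cv2.imwrite('pics/s2.png',viewer.camera('side'));cv2.imwrite('pics/t2.png',viewer.camera('top'))
```

```text
t 1.75 TCPst [[-78.2 159.1]] z 64.9 F [-1.  -1.2  0.8] toolY ang st 75.61 down [-0.004 -0.001 -1.   ] shift [26.9 -1.8  9.1]
```

View pics/s2.png

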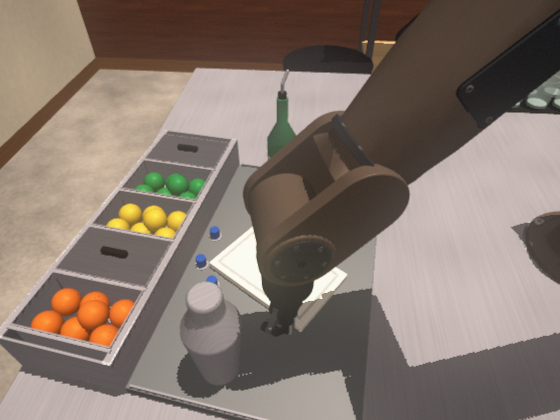

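View pics/t2.png

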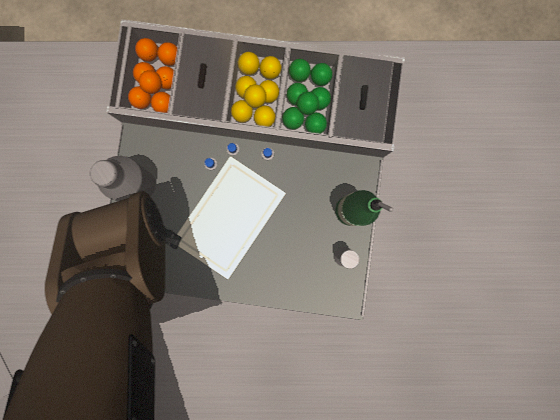

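The fingers stand just outside the left edge, near (180,240) in the top view. The wrist link ends at about row 195, close to the shaker, so I'll check that gap.

Run:
```python
from h import *
for z in(.2,.25,.3): print(z,tost(onz('top',[[125,193],[150,200],[110,197]],z)).round(0).tolist())
```

```text
0.2 [[-13.0, 196.0], [-19.0, 149.0], [-24.0, 221.0]]
0.25 [[-14.0, 176.0], [-20.0, 133.0], [-24.0, 200.0]]
0.3 [[-16.0, 156.0], [-21.0, 116.0], [-25.0, 178.0]]
```

Request:
step_arm --pt "8 2 -2 0" --pt "8 0 0 0" --pt "6 0 0 0" --pt "0 0 0 0"

```text
t: 2.25
ee_pos: [0.6235, 0.2658, 0.0448]
tcp_rot: [-2.482, 1.57, -2.87]
contact_force: [-0.3, 0.4, 0.5]
opening: -0.0004
```

Request:
step_arm --pt "2 0 0 0" --pt "2 0 0 0" --pt "0 0 0 0"

```text
t: 2.55
ee_pos: [0.6239, 0.2659, 0.0416]
tcp_rot: [2.565, 1.571, 2.176]
contact_force: [0.7, 0.1, 0.0]
opening: 0.0002
```

Run:
```python
from h import *
plan(-82,100,38)
cv2.imwrite('pics/s3.png',viewer.camera('side')[180:380,160:400].repeat(3,0).repeat(3,1)[:600,:720])
```

```text
t 2.55 TCPst [[-78.5 162.1]] z 41.6 F [0.7 0.1 0. ] toolY ang st 75.62 down [-0.  0. -1.] shift [  3.6 -61.   12. ]
```

View pics/s3.png

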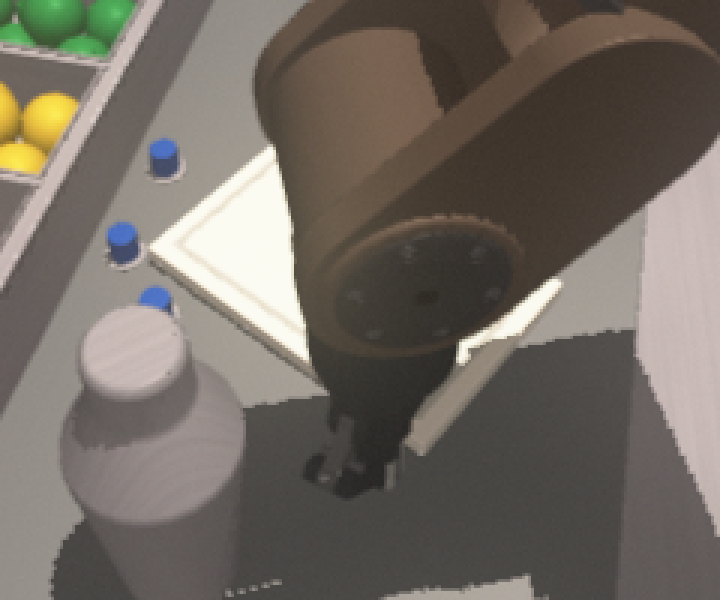

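The crop shows the fingertips beside the front left corner, below board height, with the wrist clear of the shaker. Next I push right.

Request:
step_arm --pt "2 -5 1 0" --pt "0 -5 1 0" --pt "0 -5 1 0" --pt "0 -5 1 0" --pt "0 -5 1 0"

```text
t: 3.1
ee_pos: [0.6191, 0.2405, 0.0399]
tcp_rot: [1.172, 1.57, 0.783]
contact_force: [-0.0, 2.9, 1.6]
opening: 0.0001
```

Request:
step_arm --pt "0 -6 1.5 0" --pt "0 -6 1.5 0" --pt "0 -6 1.5 0" --pt "0 -6 1.5 0" --pt "0 0 0 0"

```text
t: 3.6
ee_pos: [0.6155, 0.2154, 0.0397]
tcp_rot: [-1.919, 1.57, -2.308]
contact_force: [0.1, 1.3, 0.3]
opening: 0.0001
```

```bash
cat >> h.py <<'E'
def board(n,tag):
    im=viewer.camera(n); hsv=cv2.cvtColor(im,cv2.COLOR_BGR2HSV)
    cv2.imwrite(f'pics/{tag}.png',im)
    w=cv2.inRange(hsv,(0,0,150),(179,90,255)); w=cv2.morphologyEx(w,cv2.MORPH_OPEN,np.ones((7,7)))
    cs,_=cv2.findContours(w,cv2.RETR_EXTERNAL,cv2.CHAIN_APPROX_NONE)
    cs=[c for c in cs if 300<cv2.contourArea(c)<20000 and 140<c[:,0,0].mean()<340 and 120<c[:,0,1].mean()<330]
    for c in cs:
        a=cv2.approxPolyDP(c,4,True)[:,0]
        print(n,'area',cv2.contourArea(c)); 
        for p,q in zip(a,tost(onz(n,a,.035))): print('  ',p,q.round(1))
        P=tost(onz(n,c[:,0],.035)).astype(np.float32); print('  rect',cv2.minAreaRect(P))
E
python3 - <<'E'
from h import *
plan(-82,70,38)
board('side','s4'); board('top','t4')
E
```

```text
t 3.6 TCPst [[-79.9 110.9]] z 39.7 F [0.1 1.3 0.3] toolY ang st 75.59 down [-0. -0. -1.] shift [  1.7 -40.1   8.1]
side area 1231.5
   [246 285] [19.1 77.6]
   [218 274] [79.4 65.3]
   [217 286] [71.6 92.3]
   [198 282] [110.   91.9]
   [187 300] [114.5 134.2]
   [197 310] [ 88.8 149.7]
   [208 310] [ 69.6 145.1]
   [222 292] [ 58.  102.9]
   [225 299] [ 47.5 116.2]
   [245 292] [16.3 93.1]
  rect ((71.44185638427734, 101.55250549316406), (108.88700866699219, 67.19914245605469), 43.71678924560547)
side area 4010.5
   [249 192] [  89.9 -181.3]
   [220 219] [126.5 -78.9]
   [223 237] [102.1 -29.1]
   [207 242] [130.  -8.]
   [205 254] [122.2  23.7]
   [236 277] [43.2 64.1]
   [270 288] [-26.7  73.7]
   [275 278] [-30.4  49.2]
   [267 224] [ 21.2 -87.7]
   [258 194] [  67.1 -179.2]
  rect ((73.98539733886719, -37.82652282714844), (134.01995849609375, 279.8089599609375), 20.632322311401367)
top area 6126.0
   [231 158] [100.6  39.1]
   [209 202] [-2.9 73.5]
   [210 229] [-61.6  62.8]
   [222 264] [-134.    25.8]
   [249 275] [-149.7  -36.3]
   [290 183] [ 63.1 -98.3]
  rect ((-24.248123168945312, 1.076385498046875), (151.05641174316406, 229.51168823242188), 72.30084228515625)
```

View pics/t4.png

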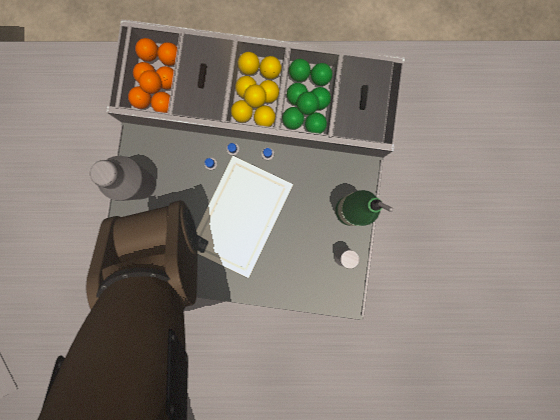

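View pics/s4.png

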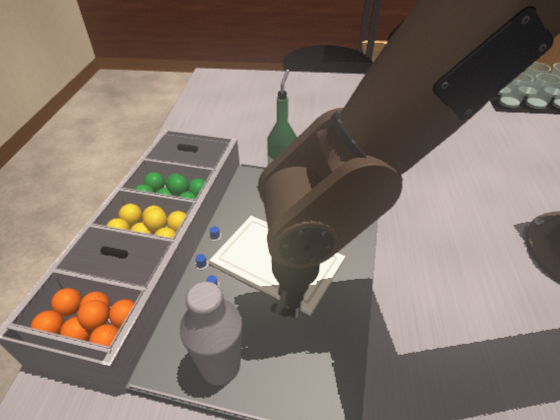

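The board yaw is now −17.7° with its middle at (−24,1). Pushing on here would slide it too far right. Instead I'll lift clear, go to the front edge near the right corner, and push toward the pegs.

Request:
step_arm --pt "0 6 -1 0" --pt "-20 0 0 0" --pt "-20 0 0 0" --pt "0 0 0 0"

```text
t: 4.1
ee_pos: [0.618, 0.2232, 0.082]
tcp_rot: [0.631, 1.567, 0.243]
contact_force: [-0.1, 0.4, 0.7]
opening: -0.0002
```

Run:
```python
from h import *
plan(-176,-10,80)
```

```text
t 4.1 TCPst [[-78.5 119. ]] z 82.0 F [-0.1  0.4  0.7] toolY ang st 75.65 down [ 0.004  0.001 -1.   ] shift [   1.5 -149.1  -62.6]
```

Request:
step_arm --pt "0 -15 -30 0" --pt "0 -34 -33 0" --pt "0 -40 0 0" --pt "0 -40 0 0" --pt "0 -20 0 -7"

```text
t: 4.6
ee_pos: [0.5005, 0.1067, 0.0792]
tcp_rot: [-2.723, 1.569, -2.989]
contact_force: [0.6, -0.0, 0.0]
opening: 0.0003
```

Request:
step_arm --pt "0 0 0 -7" --pt "0 0 0 0"

```text
t: 4.8
ee_pos: [0.5021, 0.108, 0.0793]
tcp_rot: [-3.062, 1.57, 3.078]
contact_force: [0.2, -0.2, -0.4]
opening: 0.0001
```

Run:
```python
from h import *
plan(-176,-12,40)
board('top','t5')
```

```text
t 4.8 TCPst [[-177.5  -11. ]] z 79.3 F [ 0.2 -0.2 -0.4] toolY ang st 89.68 down [-0.  0. -1.] shift [39.3 -1.   1.5]
top area 5197.5
   [231 158] [100.6  39.1]
   [195 239] [-87.8  92.4]
   [250 235] [-62.8 -26.4]
   [255 249] [-91.7 -41.5]
   [262 249] [-89.6 -56.8]
   [290 183] [ 63.1 -98.3]
  rect ((-11.662300109863281, -2.9035110473632812), (150.7469024658203, 203.0747528076172), 72.30136108398438)
```

View pics/t5.png

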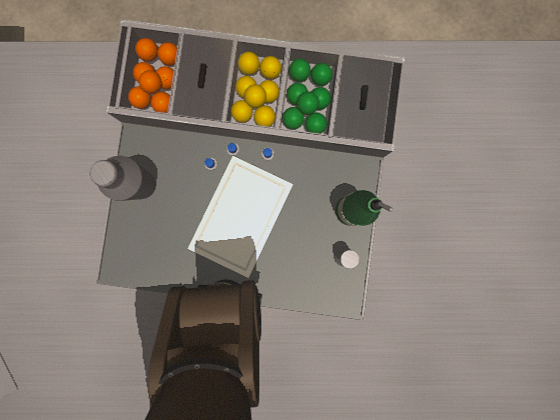

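The top view is clear: the finger is in front of the front edge, and the front right corner is near (249,277). Next I lower and push +x.

Request:
step_arm --pt "15 -6 0 0" --pt "15 0 0 0" --pt "9 0 0 0" --pt "0 0 0 0"

```text
t: 5.25
ee_pos: [0.5008, 0.1028, 0.0395]
tcp_rot: [-2.968, 1.569, -3.113]
contact_force: [1.1, 0.2, -1.4]
opening: 0.0001
```

Request:
step_arm --pt "0 0 5 0" --pt "0 0 5 0" --pt "0 0 5 0" --pt "0 0 5 0" --pt "0 0 0 0"

```text
t: 5.75
ee_pos: [0.5217, 0.0994, 0.0409]
tcp_rot: [0.329, 1.57, 0.184]
contact_force: [0.1, 0.9, -0.3]
opening: -0.0
```

Request:
step_arm --pt "0 0 5 0" --pt "0 0 5 0" --pt "0 0 5 0" --pt "0 0 0 0"

```text
t: 6.15
ee_pos: [0.5264, 0.0976, 0.0394]
tcp_rot: [-2.973, 1.548, -3.118]
contact_force: [-40.7, 3.6, 19.7]
opening: 0.0003
```

Run:
```python
from h import *
plan(-176,-12,40)
board('top','t6')
```

```text
t 6.15 TCPst [[-152.   -17.9]] z 39.4 F [-40.7   3.6  19.7] toolY ang st 89.62 down [-0.023 -0.001 -1.   ] shift [ -0.1   5.8 -24.1]
top area 4697.0
   [230 153] [111.4  42.9]
   [199 229] [-64.9  86.9]
   [256 226] [-41.4 -36.7]
   [261 237] [-63.8 -51. ]
   [267 237] [-62.1 -64.1]
   [290 179] [ 71.9 -97.1]
  rect ((5.733154296875, -5.539207458496094), (151.7255401611328, 186.98089599609375), 73.8837661743164)
```

View pics/t6.png

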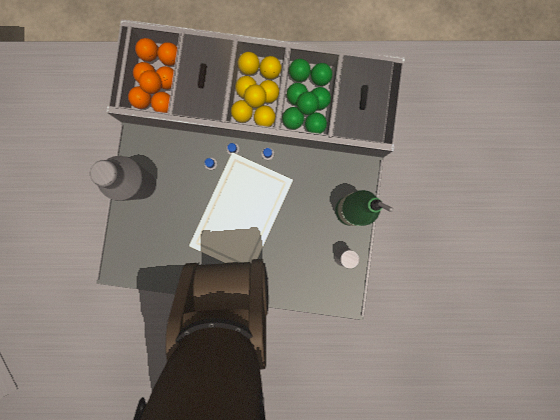

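The push hit 40 N against the left peg, with about 20 N vertical, so I stop and back off. I'll work the right edge near the back right corner instead, which rotates the board counter-clockwise and moves its corner left.

Request:
step_arm --pt "0 0 -10 0" --pt "0 0 -10 0" --pt "-20 0 -2 0" --pt "-20 0 0 0" --pt "0 0 0 0"

```text
t: 6.7
ee_pos: [0.5154, 0.1006, 0.0828]
tcp_rot: [0.219, 1.566, 0.075]
contact_force: [0.9, -0.5, 0.1]
opening: 0.0002
```

Run:
```python
from h import *
plan(41,-117,85)
im=viewer.camera('side'); cv2.imwrite('pics/s6.png',im)
board('top','t7')
```

```text
t 6.7 TCPst [[-163.2  -16.5]] z 82.8 F [ 0.9 -0.5  0.1] toolY ang st 89.62 down [ 0.005  0.    -1.   ] shift [ -1.3 -99.1 204.9]
top area 4970.5
   [231 155] [107.3  40.1]
   [197 233] [-74.2  90. ]
   [254 229] [-48.5 -33.3]
   [258 244] [-79.9 -46.5]
   [264 244] [-78.2 -59.6]
   [290 179] [ 71.9 -97.1]
  rect ((-0.601837158203125, -4.31982421875), (150.79757690429688, 194.74253845214844), 73.4662857055664)
```

View pics/s6.png

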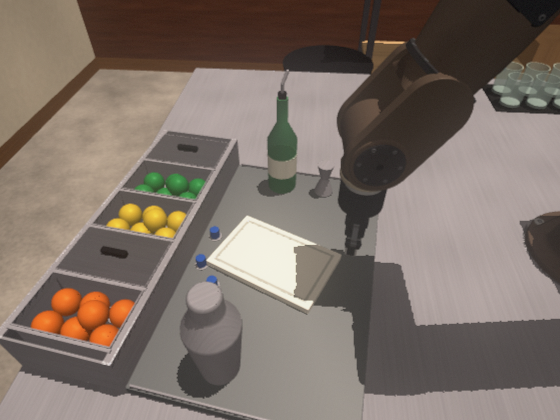

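The board lies flat and clear at (209–340, 218–305). Now I cross over it to the right edge near the back right corner.

Request:
step_arm --pt "0 -20 41 0" --pt "0 -20 41 0" --pt "0 -20 41 0" --pt "0 -20 41 0" --pt "0 -19 41 0"

```text
t: 7.3
ee_pos: [0.7039, -0.0284, 0.0793]
tcp_rot: [3.089, 1.57, 2.944]
contact_force: [0.7, 0.7, -0.5]
opening: -0.0001
```

Request:
step_arm --pt "0 0 0 0" --pt "0 0 0 0"

```text
t: 7.5
ee_pos: [0.7023, -0.0275, 0.0788]
tcp_rot: [3.083, 1.569, 2.937]
contact_force: [-0.2, 0.7, -0.3]
opening: -0.0
```

Run:
```python
from h import *
plan(41,-118,40)
im=viewer.camera('side'); cv2.imwrite('pics/s8.png',im)
cv2.imwrite('pics/t8.png',viewer.camera('top'))
```

```text
t 7.5 TCPst [[  39.5 -117.8]] z 78.8 F [-0.2  0.7 -0.3] toolY ang st 89.56 down [-0.002  0.    -1.   ] shift [38.8 -0.2  1.6]
```

View pics/s8.png

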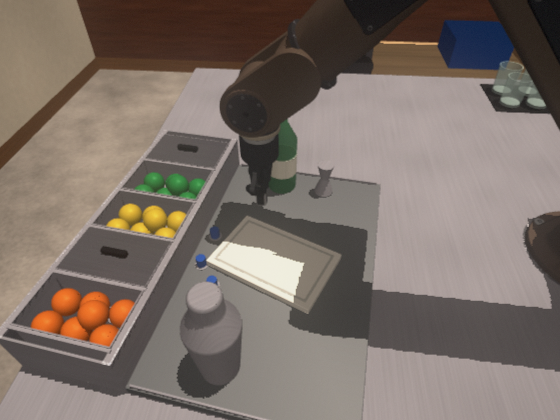

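View pics/t8.png

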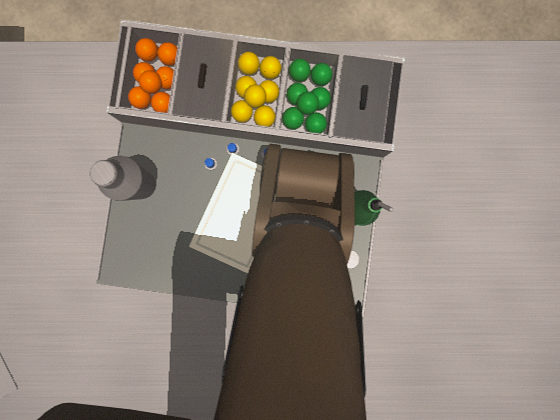

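The finger is behind and right of the back right corner, and the bottle hasn't moved. Next I lower and push left.

Request:
step_arm --pt "13 0 0 0" --pt "13 0 0 0" --pt "12 0 0 0" --pt "0 0 0 0"

```text
t: 8.0
ee_pos: [0.7015, -0.0266, 0.0401]
tcp_rot: [3.124, 1.567, 2.98]
contact_force: [-0.8, -0.1, 0.0]
opening: -0.0001
```

Request:
step_arm --pt "0 5 0 0" --pt "0 5 0 0" --pt "0 5 0 0" --pt "0 0 0 0"

```text
t: 8.4
ee_pos: [0.7051, -0.0113, 0.0432]
tcp_rot: [0.164, 1.57, 0.02]
contact_force: [-1.0, -0.8, -0.2]
opening: 0.0
```

Request:
step_arm --pt "0 5 0 0" --pt "0 5 0 0" --pt "0 5 0 0" --pt "0 0 0 0"

```text
t: 8.8
ee_pos: [0.7071, 0.0035, 0.0427]
tcp_rot: [1.708, 1.571, 1.564]
contact_force: [-0.1, -0.0, 0.5]
opening: 0.0001
```

```bash
cat >> h.py <<'E'
def edges(tag):
    """side-view board incl. shadowed part"""
    im=viewer.camera('side'); cv2.imwrite(f'pics/{tag}.png',im)
E
python3 - <<'E'
from h import *
plan(41,-117,40)
edges('s9'); board('top','t9')
E
```

```text
t 8.8 TCPst [[ 39.9 -86.3]] z 42.7 F [-0.1 -0.   0.5] toolY ang st 89.65 down [ 0.  0. -1.] shift [  2.7 -30.7   1.3]
top area 2287.5
   [220 157] [99.6 63.7]
   [195 229] [-66.1  95.6]
   [228 233] [-65.   22.3]
   [242 161] [97.3 14. ]
  rect ((14.438545227050781, 47.43532943725586), (77.63664245605469, 174.5673370361328), 80.93096923828125)
```

View pics/s9.png

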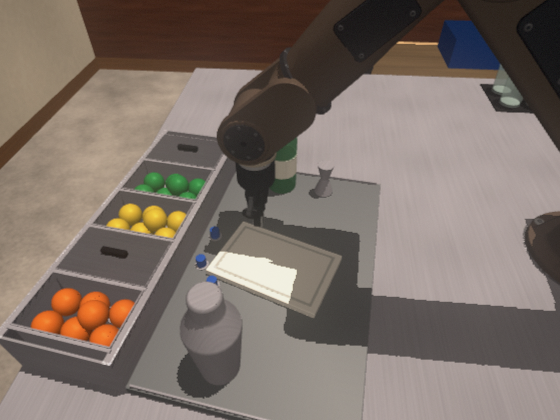

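The yaw is about −10.7° and the back left corner is at (100,64). Next I give the left edge near the front a short push to the right, to turn and recentre the board.

Request:
step_arm --pt "0 -7 0 0" --pt "-24 0 0 0" --pt "-24 0 0 0" --pt "0 36 -20 0" --pt "0 40 -20 0"

```text
t: 9.4
ee_pos: [0.6774, 0.0757, 0.0914]
tcp_rot: [0.217, 1.569, 0.07]
contact_force: [0.1, 1.3, -0.4]
opening: -0.0
```

Request:
step_arm --pt "0 40 -30 0" --pt "0 40 -30 0" --pt "0 40 -30 0" --pt "0 28 -15 0" --pt "0 0 0 0"

```text
t: 9.9
ee_pos: [0.5931, 0.2413, 0.0909]
tcp_rot: [2.397, 1.57, 2.257]
contact_force: [0.3, -0.0, -0.9]
opening: -0.0002
```

Run:
```python
from h import *
plan(-102,131,40)
edges('s10'); board('top','t10')
```

```text
t 9.9 TCPst [[-105.6  133.6]] z 90.9 F [ 0.3 -0.  -0.9] toolY ang st 89.84 down [-0.  0. -1.] shift [50.9 -2.6  3.6]
top area 6568.0
   [220 157] [99.6 63.7]
   [198 215] [-34.6  93.5]
   [206 259] [-127.9   62.1]
   [249 273] [-145.4  -35.7]
   [282 177] [ 73.9 -78.9]
  rect ((-21.827423095703125, 13.442573547363281), (150.9585723876953, 229.50575256347656), 77.67953491210938)
```

View pics/t10.png

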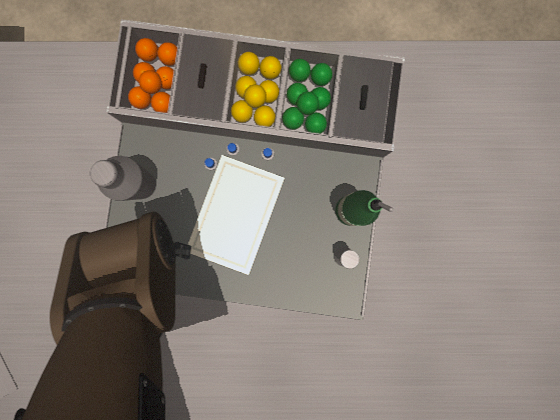

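The board's middle is at (−22,13) and its yaw about −12°. The finger is left of the front left corner, near (182,250). I'll lower and push about 20 mm.

Request:
step_arm --pt "17 0 0 0" --pt "17 0 0 0" --pt "17 0 0 0" --pt "0 0 0 0"

```text
t: 10.4
ee_pos: [0.5945, 0.2363, 0.0376]
tcp_rot: [-2.719, 1.567, -2.865]
contact_force: [-0.1, 0.1, 0.2]
opening: 0.0001
```

Request:
step_arm --pt "0 -6 0 0" --pt "0 -6 0 0" --pt "0 -6 0 0" --pt "0 -6 0 0" --pt "0 -6 0 0"

```text
t: 10.9
ee_pos: [0.5905, 0.2083, 0.0403]
tcp_rot: [0.668, 1.57, 0.524]
contact_force: [-0.8, 3.8, 2.4]
opening: -0.0002
```

Run:
```python
from h import *
plan(-102,131,40)
edges('s11'); board('top','t11')
```

```text
t 10.9 TCPst [[-103.6  100.5]] z 40.3 F [-0.8  3.8  2.4] toolY ang st 89.62 down [ 0.001  0.    -1.   ] shift [ 0.4 30.5  1.4]
top area 6240.5
   [221 156] [102.1  61.8]
   [209 199] [ 3.7 74.5]
   [216 255] [-116.3   41.6]
   [260 269] [-133.5  -58.4]
   [285 171] [ 88.1 -83.7]
  rect ((-15.772186279296875, 1.1876296997070312), (151.051025390625, 229.4585418701172), 82.97532653808594)
```

View pics/t11.png

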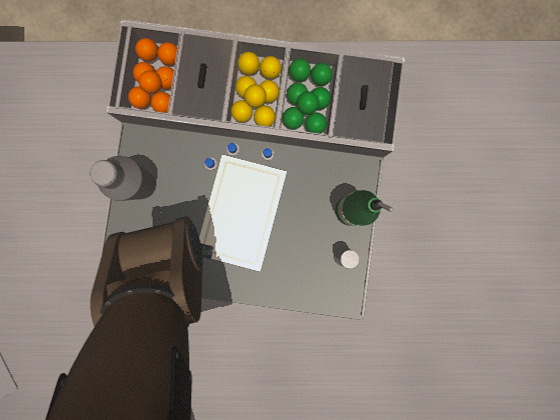

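The middle is now at (−16,1) and the yaw about −6°. Next is a square two-finger push on the front edge with the jaws open.

Request:
step_arm --pt "0 7 -2 0" --pt "-20 0 -20 0" --pt "-20 0 -35 0" --pt "0 -30 0 0" --pt "0 -40 0 0" --jaw 0

```text
t: 11.5
ee_pos: [0.5245, 0.1557, 0.0803]
tcp_rot: [0.258, 1.569, 0.117]
contact_force: [1.1, -0.0, -0.1]
opening: 0.072
```

Request:
step_arm --pt "0 -37 0 0" --pt "0 0 0 0"

```text
t: 11.7
ee_pos: [0.519, 0.1153, 0.0797]
tcp_rot: [-2.581, 1.57, -2.727]
contact_force: [-0.6, 0.2, 0.3]
opening: 0.0853
```

Run:
```python
from h import *
plan(-157,0,40)
```

```text
t 11.7 TCPst [[-161.7   -1.4]] z 79.7 F [-0.6  0.2  0.3] toolY ang st 89.48 down [-0.001 -0.    -1.   ] shift [39.6  1.5  4.7]
```

Request:
step_arm --pt "14 1 0 0" --pt "13 0 0 0" --pt "11 0 0 0" --pt "0 0 0 0"

```text
t: 12.1
ee_pos: [0.5191, 0.1193, 0.04]
tcp_rot: [-2.914, 1.568, -3.058]
contact_force: [0.1, 0.1, -0.2]
opening: 0.0854
```

Run:
```python
from h import *
plan(-157,0,40)
im=viewer.camera('side'); cv2.imwrite('pics/s12.png',cv2.resize(im[180:340,250:450],None,fx=3.5,fy=3.5,interpolation=2))
im=viewer.camera('wrist'); cv2.imwrite('pics/w12.png',im)
```

```text
t 12.1 TCPst [[-162.2    2.6]] z 40.0 F [ 0.1  0.1 -0.2] toolY ang st 89.67 down [-0.003 -0.    -1.   ] shift [-0.  -2.5  5.2]
```

View pics/s12.png

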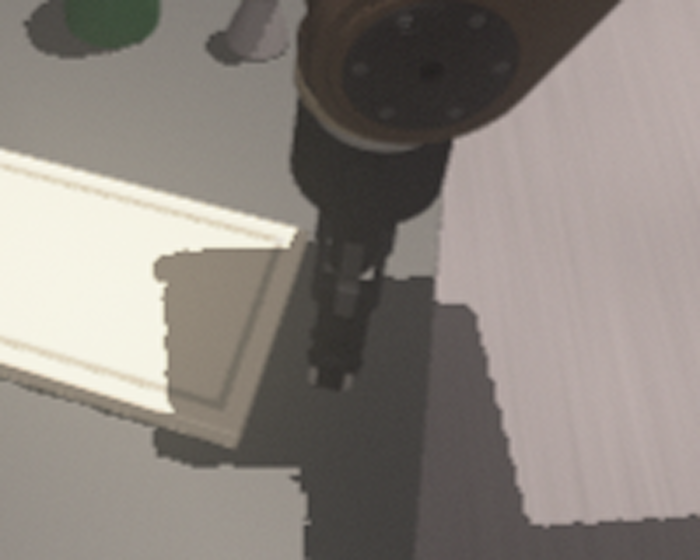

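View pics/w12.png

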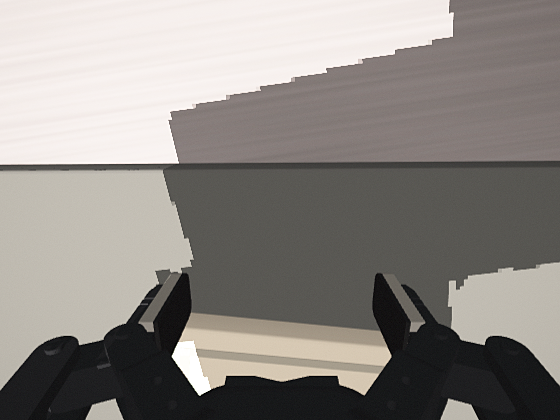

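The side crop shows the left fingertip's lower end at about (345,290), in front of the front edge. I'll check its height from that ray.

Run:
```python
from h import *
for z in(.02,.025,.03,.035,.04,.05): print(z,tost(onz('side',[[345,290],[347,285]],z)).round(0).tolist())
```

```text
0.02 [[-164.0, 35.0], [-167.0, 23.0]]
0.025 [[-164.0, 39.0], [-167.0, 26.0]]
0.03 [[-164.0, 42.0], [-167.0, 30.0]]
0.035 [[-164.0, 46.0], [-166.0, 34.0]]
0.04 [[-164.0, 50.0], [-166.0, 38.0]]
0.05 [[-163.0, 57.0], [-166.0, 45.0]]
```

The open tips sit at about TCP height, 13 mm back as the notes say. I'll lower 12 mm more while watching the force.

Request:
step_arm --pt "4 -2 0 0" --pt "4 0 0 0" --pt "3 0 0 0" --pt "0 0 0 0"

```text
t: 12.6
ee_pos: [0.5194, 0.1169, 0.0303]
tcp_rot: [-3.073, 1.57, 3.066]
contact_force: [0.5, 0.7, 0.5]
opening: 0.0857
```

Request:
step_arm --pt "0 0 5 0" --pt "0 0 5 0" --pt "0 0 4 0" --pt "0 0 4 0" --pt "0 0 0 0"

```text
t: 13.1
ee_pos: [0.5377, 0.1142, 0.0307]
tcp_rot: [0.947, 1.571, 0.802]
contact_force: [-1.1, -0.3, -0.9]
opening: 0.085
```

Request:
step_arm --pt "0 0 4 0" --pt "0 0 4 0" --pt "0 0 0 0"

```text
t: 13.4
ee_pos: [0.5458, 0.1131, 0.0307]
tcp_rot: [0.337, 1.57, 0.193]
contact_force: [-0.5, 0.2, 0.1]
opening: 0.0854
```

Run:
```python
from h import *
plan(-157,0,27)
edges('s13'); board('top','t13')
```

```text
t 13.4 TCPst [[-134.9    0. ]] z 30.7 F [-0.5  0.2  0.1] toolY ang st 89.62 down [ 0.  0. -1.] shift [  3.6  -0.2 -22.1]
top area 4905.0
   [219 151] [112.6  67.8]
   [203 225] [-55.   79.4]
   [249 219] [-28.2 -19.3]
   [256 255] [-104.4  -45.5]
   [263 255] [-102.3  -60.7]
   [283 165] [100.7 -77.5]
  rect ((5.444709777832031, 3.4707565307617188), (151.34405517578125, 209.9193115234375), 84.8023681640625)
```

View pics/s13.png

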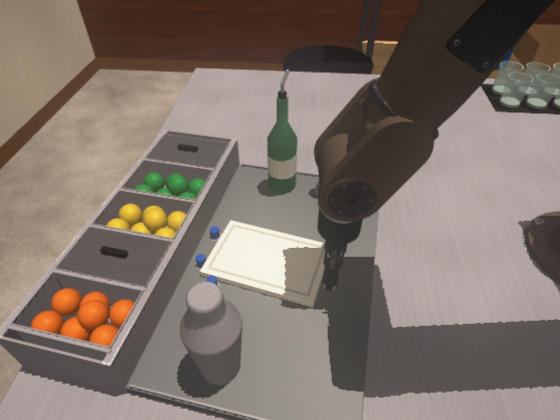

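The board slides with low force. Its back left corner is at (113,68) and the yaw about −5°. I continue in small steps.

Request:
step_arm --pt "0 0 2 0" --pt "0 0 2 0" --pt "0 0 0 0"

```text
t: 13.8
ee_pos: [0.5469, 0.1125, 0.0304]
tcp_rot: [-2.97, 1.565, -3.115]
contact_force: [-12.1, -1.1, 6.5]
opening: 0.0855
```

Request:
step_arm --pt "0 0 2 0" --pt "0 0 1 0" --pt "0 0 0 0"

```text
t: 14.1
ee_pos: [0.5476, 0.1121, 0.0302]
tcp_rot: [-2.966, 1.56, -3.112]
contact_force: [-20.8, -0.9, 10.6]
opening: 0.0854
```

Run:
```python
from h import *
plan(-126,0,30)
edges('s14'); board('top','t14')
```

```text
t 14.1 TCPst [[-133.    -0.7]] z 30.2 F [-20.8  -0.9  10.6] toolY ang st 89.52 down [-0.011 -0.    -1.   ] shift [0.1 0.8 6.9]
top area 4803.5
   [218 151] [112.3  70. ]
   [203 222] [-48.4  80.3]
   [250 218] [-25.7 -21.2]
   [256 254] [-102.2  -45.2]
   [264 254] [-99.9 -62.6]
   [283 164] [102.9 -77.2]
  rect ((6.691841125488281, 3.5042343139648438), (151.53009033203125, 208.82958984375), 85.14444732666016)
```

View pics/t14.png

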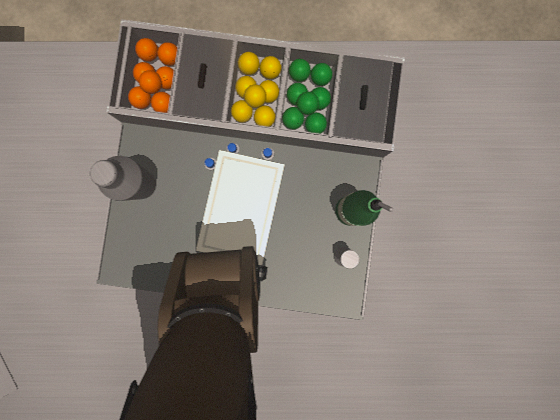

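The board is against the left peg with about 3.7° left. The tool is pressing down about 10 N, which pins the board. I'll back off and push again while lifting the command slightly.

Request:
step_arm --pt "0 0 -8 0" --pt "3 0 -4 0" --pt "0 0 0 0"

```text
t: 14.5
ee_pos: [0.5402, 0.114, 0.0275]
tcp_rot: [0.369, 1.57, 0.225]
contact_force: [0.6, -1.1, 1.3]
opening: 0.0854
```

Request:
step_arm --pt "0 0 3 0" --pt "0 0 2 0" --pt "-1 0 3 0" --pt "-1 0 3 0" --pt "0 0 0 0"

```text
t: 15.0
ee_pos: [0.5477, 0.1118, 0.0285]
tcp_rot: [-2.949, 1.561, -3.095]
contact_force: [-13.4, -2.5, -2.6]
opening: 0.0851
```

Run:
```python
from h import *
plan(-126,0,30)
```

```text
t 15.0 TCPst [[-132.8   -1. ]] z 28.5 F [-13.4  -2.5  -2.6] toolY ang st 89.52 down [-0.01 -0.   -1.  ] shift [-1.6  1.1  6.8]
```

Request:
step_arm --pt "0 0 2 0" --pt "0 0 2 0" --pt "0 0 0 0"

```text
t: 15.3
ee_pos: [0.5484, 0.1111, 0.0278]
tcp_rot: [-2.951, 1.554, -3.098]
contact_force: [-26.8, -3.2, 2.7]
opening: 0.0853
```

Run:
```python
from h import *
plan(-126,0,30)
board('top','t15')
```

```text
t 15.3 TCPst [[-132.    -1.6]] z 27.8 F [-26.8  -3.2   2.7] toolY ang st 89.45 down [-0.017 -0.001 -1.   ] shift [-2.3  1.7  6. ]
top area 4778.0
   [218 151] [112.3  70. ]
   [204 222] [-48.1  78.2]
   [250 217] [-23.5 -20.9]
   [257 253] [-99.8 -47.1]
   [265 253] [-97.4 -64.5]
   [283 163] [105.2 -76.9]
  rect ((7.68353271484375, 2.7439498901367188), (151.67437744140625, 206.83482360839844), 85.69973754882812)
```

The lateral force on the board is about +7 N, which opposes the rotation because the front has to swing right. I keep the push and drag −y with it.

Request:
step_arm --pt "0 -3 0 0" --pt "0 -3 0 0" --pt "0 -3 0 0" --pt "0 -3 0 0" --pt "0 0 0 0"

```text
t: 15.85
ee_pos: [0.5507, 0.0991, 0.0287]
tcp_rot: [-2.961, 1.563, -3.107]
contact_force: [-10.8, -3.4, -2.5]
opening: 0.0854
```

Run:
```python
from h import *
plan(-126,0,30)
board('top','t16')
```

```text
t 15.85 TCPst [[-128.1  -13.1]] z 28.7 F [-10.8  -3.4  -2.5] toolY ang st 89.53 down [-0.007 -0.    -1.   ] shift [-1.4 13.1  1.9]
top area 4740.5
   [218 151] [112.3  70. ]
   [207 221] [-45.1  71.9]
   [256 218] [-23.9 -34.3]
   [262 247] [-85.3 -56.1]
   [270 251] [-91.6 -74.8]
   [284 161] [109.9 -78.5]
  rect ((10.48486328125, -1.4429931640625), (153.6638946533203, 204.52224731445312), 88.53111267089844)
```

That works: the yaw is about −1°. I'll do a little more.

Request:
step_arm --pt "0 -2 2 0" --pt "0 -2 1 0" --pt "0 -1 1 0" --pt "0 0 0 0"

```text
t: 16.3
ee_pos: [0.5521, 0.094, 0.0281]
tcp_rot: [-2.942, 1.559, -3.086]
contact_force: [-17.6, -1.4, -1.8]
opening: 0.0853
```

Run:
```python
from h import *
plan(-126,0,30)
board('top','t17')
```

```text
t 16.3 TCPst [[-126.  -18.]] z 28.1 F [-17.6  -1.4  -1.8] toolY ang st 89.66 down [-0.012 -0.001 -1.   ] shift [-1.9 18.  -0.1]
top area 4616.0
   [218 152] [110.   69.7]
   [209 219] [-40.1  68.2]
   [259 217] [-20.8 -40.6]
   [264 243] [-76.  -59.3]
   [273 247] [-82.  -80.1]
   [284 160] [112.1 -78.2]
  rect ((14.934776306152344, -4.6905670166015625), (151.75796508789062, 197.51124572753906), 89.7519760131836)
```

View pics/t17.png

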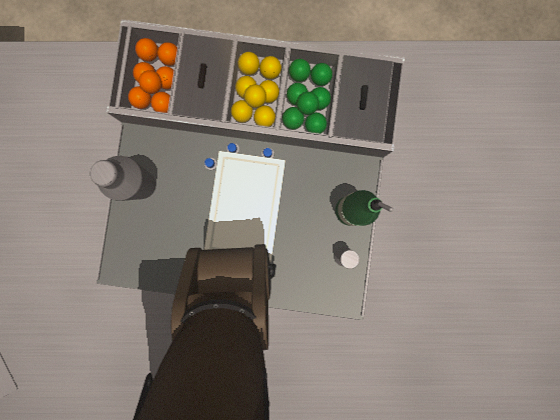

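The board is square against both back pegs, with TCP x at −126 as expected. The left edge is still about 5 mm short of the side peg, so the right edge needs a two-finger push, with the tool turned 90°.

Request:
step_arm --pt "0 0 -8 0" --pt "0 0 -10 0" --pt "-25 0 0 0" --pt "-25 0 0 0" --pt "0 0 0 0"

```text
t: 16.85
ee_pos: [0.5401, 0.0971, 0.0825]
tcp_rot: [0.216, 1.565, 0.072]
contact_force: [0.7, 0.5, -0.6]
opening: 0.0853
```

Run:
```python
from h import *
plan(45,-108,80)
print(telemetry.observe()['joint_positions'].round(2))
edges('s18')
board('top','t18')
```

```text
t 16.85 TCPst [[-138.3  -16.6]] z 82.5 F [ 0.7  0.5 -0.6] toolY ang st 89.63 down [ 0.006  0.    -1.   ] shift [  3.4 -90.2 183.9]
[ 0.06  0.6   1.9   0.    0.63 -1.37]
top area 4917.0
   [218 152] [110.   69.7]
   [209 223] [-48.8  66.9]
   [255 219] [-26.4 -32.4]
   [261 253] [-98.6 -55.8]
   [271 254] [-97.8 -77.8]
   [284 160] [112.1 -78.2]
  rect ((7.060455322265625, -4.674232482910156), (151.75914001464844, 212.74765014648438), 89.7642822265625)
```

View pics/s18.png

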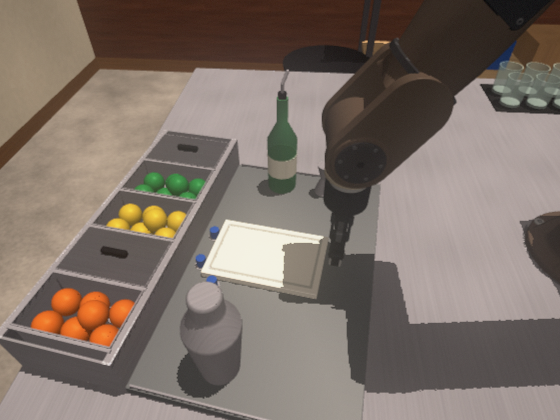

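The board is square and resting flat, with the bottle and jigger untouched. Next I travel over the board to its right side, turning the tool +90°.

Request:
step_arm --pt "0 -18 37 0" --pt "0 -18 37 0" --pt "0 -18 37 0" --pt "0 -18 37 0" --pt "0 -18 36 8"

```text
t: 17.45
ee_pos: [0.7089, -0.0197, 0.0783]
tcp_rot: [-3.083, 1.57, 2.915]
contact_force: [1.6, 0.5, -0.7]
opening: 0.0857
```

Request:
step_arm --pt "0 0 0 8" --pt "0 0 0 8" --pt "0 0 0 8" --pt "0 0 0 8" --pt "0 0 0 8"

```text
t: 17.95
ee_pos: [0.7075, -0.0187, 0.0781]
tcp_rot: [-2.324, 1.569, 2.971]
contact_force: [-0.0, -0.8, -0.9]
opening: 0.0851
```

Request:
step_arm --pt "0 0 0 8" --pt "0 0 0 8" --pt "0 0 0 8" --pt "0 0 0 8" --pt "0 0 0 8"

```text
t: 18.45
ee_pos: [0.7076, -0.0186, 0.0782]
tcp_rot: [-1.633, 1.569, 2.964]
contact_force: [-0.8, -0.4, -0.2]
opening: 0.0852
```

Run:
```python
from h import *
plan(45,-106,32)
edges('s19')
```

```text
t 18.45 TCPst [[  43.5 -108.2]] z 78.2 F [-0.8 -0.4 -0.2] toolY ang st 1.29 down [-0.001  0.    -1.   ] shift [46.2  1.7 -2.2]
```

View pics/s19.png

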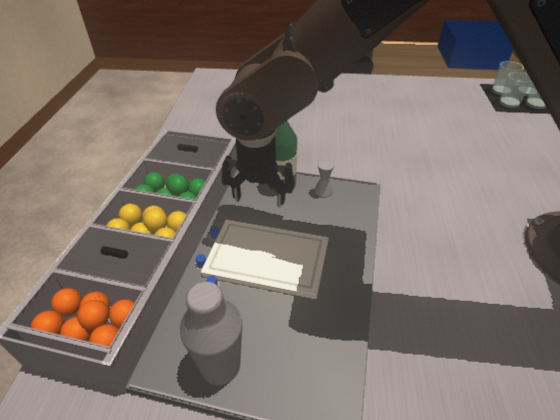

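Both fingers straddle along x on the board's right side, clear of the bottle. I'll lower and push +y, which is tool −z.

Request:
step_arm --pt "14 0 0 1.3" --pt "14 0 0 0" --pt "12 0 0 0" --pt "8 0 0 0" --pt "0 0 0 0"

```text
t: 19.0
ee_pos: [0.7073, -0.0186, 0.0297]
tcp_rot: [-1.588, 1.568, 2.992]
contact_force: [-0.3, 0.1, 0.3]
opening: 0.0856
```

Request:
step_arm --pt "0 0 -4 0" --pt "0 0 -4 0" --pt "0 0 -4 0" --pt "0 0 -4 0" --pt "0 0 0 0"

```text
t: 19.5
ee_pos: [0.7103, -0.0022, 0.0321]
tcp_rot: [1.71, 1.57, 0.007]
contact_force: [-0.3, -0.4, -0.3]
opening: 0.0854
```

Request:
step_arm --pt "0 0 -3 0" --pt "0 0 -3 0" --pt "0 0 0 0"

```text
t: 19.8
ee_pos: [0.7109, 0.0033, 0.0318]
tcp_rot: [1.315, 1.571, -0.387]
contact_force: [-0.4, -1.3, 2.0]
opening: 0.085
```

Run:
```python
from h import *
plan(45,-86,30)
edges('s20'); board('top','t20')
```

```text
t 19.8 TCPst [[ 43.8 -86. ]] z 31.8 F [-0.4 -1.3  2. ] toolY ang st 0.34 down [ 0. -0. -1.] shift [1.8 1.2 0. ]
top area 2182.0
   [215 152] [109.1  76.3]
   [205 229] [-63.1  73.8]
   [229 231] [-60.3  20.7]
   [243 155] [110.9  13.6]
  rect ((25.03815460205078, 42.21601104736328), (176.63360595703125, 67.85894775390625), 0.33177119493484497)
```

View pics/t20.png

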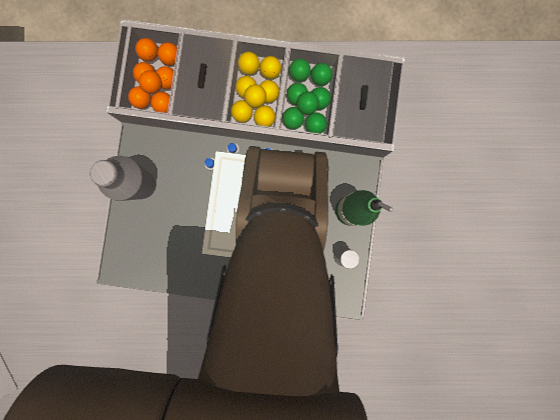

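The left edge measures y of about 75. I press gently until contact with the side peg shows in the force.

Request:
step_arm --pt "0 0 -1 0" --pt "0 0 -1 0" --pt "0 0 0 0"

```text
t: 20.2
ee_pos: [0.7108, 0.0038, 0.0316]
tcp_rot: [-0.441, 1.569, -2.145]
contact_force: [-2.2, -9.1, 0.8]
opening: 0.0853
```

Request:
step_arm --pt "0 0 -1 0" --pt "0 0 0 0"

```text
t: 20.4
ee_pos: [0.7108, 0.0041, 0.0316]
tcp_rot: [-0.466, 1.568, -2.17]
contact_force: [-4.0, -13.1, 1.3]
opening: 0.0853
```

Run:
```python
from h import *
plan(45,-86,30)
```

```text
t 20.4 TCPst [[ 43.5 -85.3]] z 31.6 F [ -4.  -13.1   1.3] toolY ang st 0.3 down [-0.001 -0.002 -1.   ] shift [1.6 1.5 0.8]
```

The force rose to 13 N with no motion, so the board is seated on the side peg. I'll back off, lift and check.

Request:
step_arm --pt "0 0 8 0" --pt "0 0 8 0" --pt "-25 0 2 0" --pt "-25 0 0 0" --pt "0 0 0 0"

```text
t: 20.9
ee_pos: [0.7103, -0.0121, 0.0851]
tcp_rot: [1.671, 1.566, -0.032]
contact_force: [-0.2, -0.2, 0.7]
opening: 0.0852
```

Run:
```python
from h import *
plan(-165,-20,80)
```

```text
t 20.9 TCPst [[  45.3 -101.3]] z 85.1 F [-0.2 -0.2  0.7] toolY ang st 0.31 down [ 0.005 -0.    -1.   ] shift [   4.  -209.9  -82.4]
```

Request:
step_arm --pt "0 -42 -22 0" --pt "0 -42 -22 0" --pt "0 -42 -22 0" --pt "0 -42 -22 0" --pt "0 -42 -14 0"

```text
t: 21.4
ee_pos: [0.5123, 0.1182, 0.0813]
tcp_rot: [-2.487, 1.57, 2.093]
contact_force: [1.4, 0.6, -0.1]
opening: 0.0854
```

Request:
step_arm --pt "0 0 0 -8" --pt "0 0 0 -8" --pt "0 0 0 -8" --pt "0 0 0 -8" --pt "0 0 0 -8"

```text
t: 21.9
ee_pos: [0.5139, 0.1171, 0.0812]
tcp_rot: [-2.596, 1.57, 2.688]
contact_force: [0.1, -0.4, -0.1]
opening: 0.0849
```

Request:
step_arm --pt "0 0 0 -8" --pt "0 0 0 -8" --pt "0 0 0 -8" --pt "0 0 0 -8" --pt "0 0 0 -8"

```text
t: 22.4
ee_pos: [0.5139, 0.117, 0.0812]
tcp_rot: [3.092, 1.57, 2.791]
contact_force: [-0.5, -0.3, 0.3]
opening: 0.0852
```

Request:
step_arm --pt "0 0 0 -5" --pt "0 0 0 -5" --pt "0 0 0 0"

```text
t: 22.7
ee_pos: [0.514, 0.1171, 0.0813]
tcp_rot: [2.94, 1.57, 2.809]
contact_force: [-0.4, 0.5, -0.3]
opening: 0.0855
```

Run:
```python
from h import *
plan(-165,0,30)
edges('s21');board('side','s21');board('top','t21')
```

```text
t 22.7 TCPst [[-166.9   -0.4]] z 81.3 F [-0.4  0.5 -0.3] toolY ang st 90.39 down [-0.  0. -1.] shift [51.3  0.4  2. ]
side area 699.0
   [212 282] [84.1 85.8]
   [190 289] [118.6 110.4]
   [190 305] [105.  142.9]
   [207 309] [ 72.1 143.6]
   [217 303] [ 58.9 127.6]
   [220 290] [63.1 99.6]
  rect ((88.20529174804688, 117.21221923828125), (59.147979736328125, 60.55157470703125), 19.56363296508789)
side area 5439.5
   [202 275] [108.7  74.7]
   [295 292] [-74.2  71.7]
   [293 254] [-51.7 -17.3]
   [326 250] [-115.2  -43.1]
   [327 238] [-112.3  -76.6]
   [276 225] [  1.3 -89.2]
   [224 222] [114.8 -72.1]
  rect ((-0.12776947021484375, -6.863044738769531), (232.22384643554688, 164.72068786621094), 0.35067787766456604)
top area 5755.5
   [215 152] [109.1  76.3]
   [205 234] [-74.   72.2]
   [246 229] [-50.9 -15.8]
   [252 259] [-114.3  -38. ]
   [268 261] [-113.8  -73.4]
   [281 160] [111.2 -71.6]
  rect ((-1.9195709228515625, 0.5615310668945312), (229.05059814453125, 151.05487060546875), 0.24600501358509064)
```

View pics/t21.png

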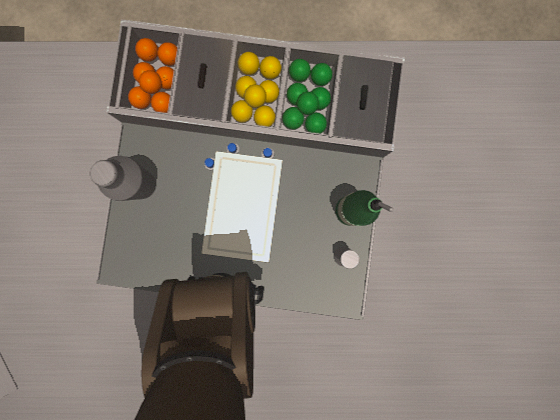

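View pics/s21.png

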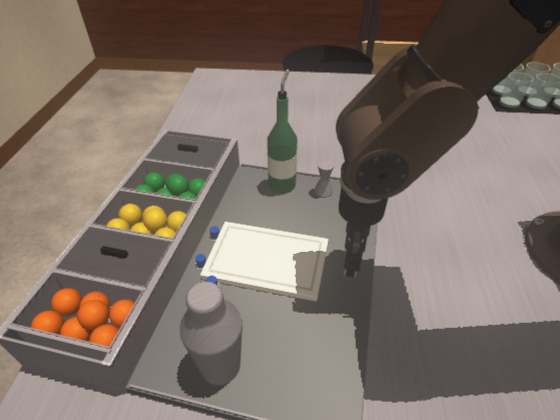

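The board's middle measures (−2,0.6) with yaw about 0.3°. A last light, centred front push will confirm contact with both back pegs.

Request:
step_arm --pt "15 0 0 0.4" --pt "15 0 0 0" --pt "13 0 0 0" --pt "9 0 0 0" --pt "0 0 0 0"

```text
t: 23.35
ee_pos: [0.5137, 0.117, 0.0286]
tcp_rot: [-2.944, 1.569, -3.084]
contact_force: [0.3, 0.1, -0.1]
opening: 0.0853
```

Request:
step_arm --pt "0 0 9 0" --pt "0 0 9 0" --pt "0 0 9 0" --pt "0 0 7 0" --pt "0 0 0 0"

```text
t: 23.85
ee_pos: [0.549, 0.1122, 0.0299]
tcp_rot: [0.282, 1.569, 0.142]
contact_force: [-0.3, -0.5, -0.2]
opening: 0.0856
```

Request:
step_arm --pt "0 0 2 0" --pt "0 0 2 0" --pt "0 0 2 0" --pt "0 0 0 0"

```text
t: 24.25
ee_pos: [0.5537, 0.1116, 0.0296]
tcp_rot: [3.073, 1.57, 2.934]
contact_force: [-0.2, 1.2, 0.3]
opening: 0.0854
```

Run:
```python
from h import *
plan(-126,0,30)
```

```text
t 24.25 TCPst [[-126.8   -0.4]] z 29.6 F [-0.2  1.2  0.3] toolY ang st 89.93 down [-0.  0. -1.] shift [-0.4  0.4  0.8]
```

Request:
step_arm --pt "0 0 1 0" --pt "0 0 1 0" --pt "0 0 1 0" --pt "0 0 0 0"

```text
t: 24.65
ee_pos: [0.5546, 0.1114, 0.0295]
tcp_rot: [-2.988, 1.566, -3.127]
contact_force: [-11.4, 3.2, 6.4]
opening: 0.0853
```

Request:
step_arm --pt "0 0 1 0" --pt "0 0 1 0" --pt "0 0 0 0"

```text
t: 24.95
ee_pos: [0.5548, 0.1114, 0.0294]
tcp_rot: [-2.984, 1.562, -3.122]
contact_force: [-19.1, 5.2, 12.1]
opening: 0.0854
```

Run:
```python
from h import *
plan(-126,0,30)
print(telemetry.observe()['torque'])
```

```text
t 24.95 TCPst [[-125.8   -0.5]] z 29.4 F [-19.1   5.2  12.1] toolY ang st 89.97 down [-0.009 -0.    -1.   ] shift [-0.6  0.5 -0.2]
[0.99222466 2.87557513 0.33278313]
```

The board is firm at TCP x −125.8, matching the home position. I'll withdraw for the final check.

Request:
step_arm --pt "0 0 -8 0" --pt "0 0 -10 0" --pt "-30 0 -10 0" --pt "-40 0 -10 0" --pt "-40 0 -20 0"

```text
t: 25.45
ee_pos: [0.5012, 0.1188, 0.1406]
tcp_rot: [0.319, 1.57, 0.179]
contact_force: [-0.1, 1.0, 1.0]
opening: 0.0857
```

Request:
step_arm --pt "-40 40 0 0" --pt "-40 40 0 0" --pt "0 40 0 0" --pt "0 40 0 0" --pt "0 40 0 0"

```text
t: 25.95
ee_pos: [0.5277, 0.3093, 0.2109]
tcp_rot: [0.544, 1.569, 0.404]
contact_force: [-0.0, -0.6, -0.2]
opening: 0.0854
```

Request:
step_arm --pt "0 40 0 0" --pt "0 40 0 0" --pt "0 0 0 0"

```text
t: 26.25
ee_pos: [0.5386, 0.3908, 0.2098]
tcp_rot: [1.009, 1.569, 0.873]
contact_force: [-0.1, -0.0, -0.7]
opening: 0.0857
```

Run:
```python
from h import *
plan(-126,0,30)
for n in('side','top'):
    im=viewer.camera(n); hsv=cv2.cvtColor(im,cv2.COLOR_BGR2HSV); cv2.imwrite(f'pics/{n}F.png',im)
    c0=im[135:275,190:300] if n=='top' else im[210:305,180:340]
    cv2.imwrite(f'pics/{n}Fz.png',cv2.resize(c0,None,fx=4.2,fy=4.2,interpolation=2))
    board(n,n+'F2')
```

```text
t 26.25 TCPst [[-180.2  274.1]] z 209.8 F [-0.1 -0.  -0.7] toolY ang st 90.09 down [ 0.001  0.001 -1.   ] shift [ 179.5 -274.5   53.6]
top area 314.5
   [243 305] [-215.9  -32.3]
   [243 313] [-233.   -34.7]
   [266 314] [-228.4  -84.8]
   [278 321] [-239.8 -112.7]
   [278 309] [-214.2 -109.2]
  rect ((-227.55587768554688, -72.5265121459961), (80.53162384033203, 28.374032974243164), 89.73221588134766)
top area 6877.5
   [216 152] [109.4  74.1]
   [202 252] [-113.9   73. ]
   [269 260] [-111.4  -75.3]
   [281 159] [113.4 -71.3]
  rect ((-0.9025344848632812, 0.28621673583984375), (228.95298767089844, 150.9136199951172), 0.10791205614805222)
```

View pics/topFz.png

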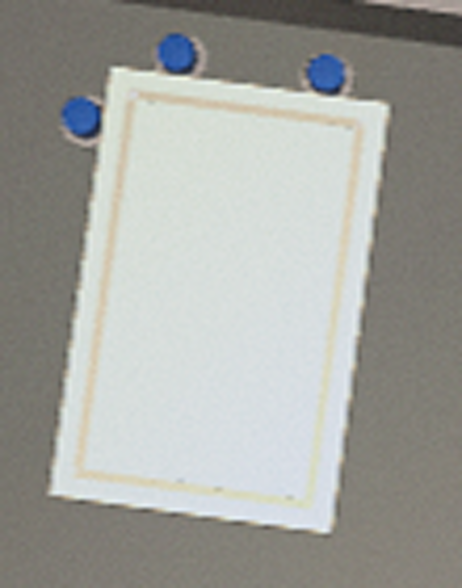

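View pics/sideFz.png

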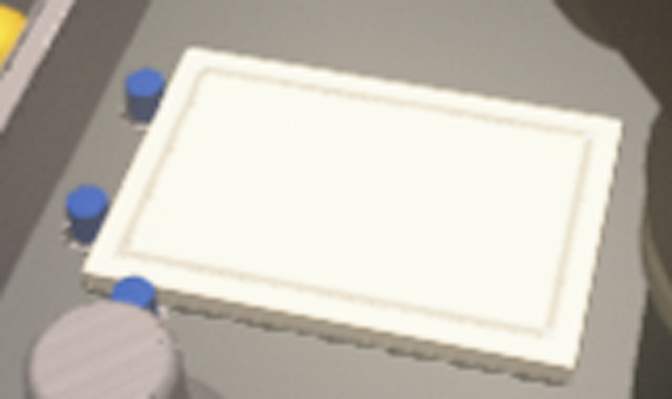

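View pics/topF.png

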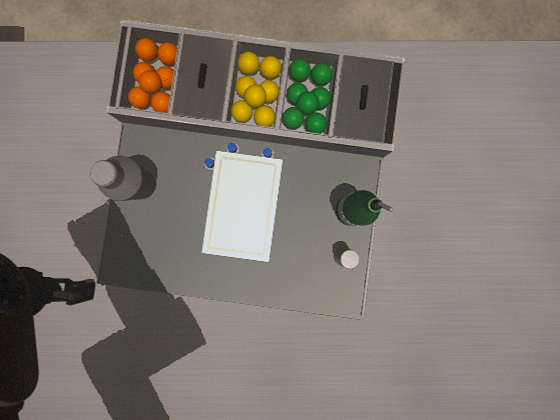

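The zooms show the board's back edge against both back pegs and its left edge against the side peg, with equal peg-to-edge distances. The middle measures (−0.9,0.3) mm and the yaw 0.1°. The jigger, shaker and bottle appear at the same pixels as at the start, and the arm is clear.

Run:
```python
from rig import robot
print(robot.sign_off())
```

```text
the job is handed in; nothing more can be done
None
```

The board is back square: its back edge lies against both back pegs and its left edge against the side peg. I handed the job in at about 26 s of the 64 s allowed.

**How it was done:** I pushed with the fingertips on the left, front and right edges in turn. The last pushes were two-finger ones: front edge, right edge, then a light front push to seat it.

**Last checks:**
- **Top view:** the board's middle is about 1 mm from home (−0.9, +0.3 mm) and its yaw is 0.1°. The final side-view outline came back empty, so I judged that view only by eye, and it looked seated and flat.
- **Seating:** the push against the side peg stopped firm at 13 N, and the push against the back pegs at about 20 N.
- **Side peg:** the light front push came after the side push. Any gap it opened at the side peg is under about 1 mm, too small for the camera to rule out.
- **Bystanders:** the jigger, shaker and bottle look unmoved in the top view, and nothing touched them.

**What went wrong:**
- **Early jam:** an early front-edge push jammed on the left back peg. The wrist force reading reached about 41 N sideways and 20 N vertical at the fingertips. I backed off at once and changed approach; the limit for the gripper's body is 40 N and for the wrist 120 N.
- **Later jam:** a two-finger front push also jammed, at up to about 27 N. It came free once I moved the fingers sideways with the push.

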